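# Clip the pot holder onto the gallery rail and stand the coriander in it

### The arm

A 6-joint arm with a two-finger parallel gripper is mounted at the origin on the work surface. World frame = base frame: x ahead of the robot, y to its left, z up, the work surface at z = 0. Lengths are in mm, angles in rad, forces in N, time in s.
With the tool pointing down it reaches from about 275 to 725 mm from the base axis. Payload 5.6 kg.
Tool frame: the origin (TCP) lies midway between the tips of the shut fingers; the grasp point (between the pads) lies 19 mm behind it; x points along the fingers, z is the direction in which the jaws open and shut, and the axes are right-handed (so a half turn about x gives the same grasp; the last joint's range is limited). The gripper opens to 85 mm and grips with 20 to 120 N. Pads are 22 mm wide; open, the fingers measure 114 mm over their backs; the gripper's body (76 mm by 85 mm) begins 54 mm behind the grasp point. The pads swing forward as they close: fully open they stand 13 mm farther back than shut.
Start: joints at [-0.876, 0.255, 0.108, 0, -1.424, -0.285], TCP at [219.152, -504.445, 231.283] pointing down, gripper open.
Joint ranges: [-2.95, 2.95], [-1.21, 1.97], [-1.09, 1.5], [-2.87, 1.71], [-2.94, -0.07], [-3.05, 3.05]. Speed limits (rad/s): [2.57, 2.57, 3.14, 3.14, 3.14, 3.14].

### API

Orientations are given as a unit quaternion [w, x, y, z].
In Python, from workcell import status, snapshot, finish_job gives the robot as it stands.
- The arm moves only by the tool carry_out, never from a script. Its argument "series" is text: rows parted by semicolons, each of 7 numbers parted by spaces: the turn, a rotation vector about the tool's x, y, z in degrees, then the shift along the tool's x, y, z in mm, then the gripper command: -1 is fully open, 1 is shut, values between are in proportion. In form: rx ry rz x y z grip; .... A call has 1 to 12 rows; each row is the pose to reach, as a shift and turn from the pose commanded when the call began, along the tool's axes at that moment; what a row does not reach only later rows make up. A row lasts 1/8 s, in which the tool goes at most 62.5 mm and 10.7 degrees, less where a joint would pass 70% of its speed; a pose out of reach is approached as far as the arm can. A call with a gripper value outside its range is refused whole. The fingers move at their own pace and stop on an object; "squeeze" is the grip in N (left out, the last holds). Time passes only in rows, so rows that repeat a pose let the fingers close. It gives the time, the measured TCP pose, the force and the opening at its end, in the units of the state.
- status.observe(): the state, without advancing time (a new reading comes with each control period).
- snapshot(name): name is "scene" or "side" or "wrist"; returns a dict with "image" (384x512x3 uint8, red, green, blue), "intrinsics" (3x3 intrinsics, pixels), "D" ([k1, k2, p1, p2, k3] as OpenCV has them; the pictures are not rectified), "rvec" (rotation vector, rad) and "tvec" (3), from world to camera coordinates, as OpenCV has them. Camera axes: x right, y down, z forward; pixel columns grow to the right and rows downward; lengths in mm; the calibration is good to about 2 mm. A picture is of the moment at which its call begins. There is no depth.
- finish_job(): hands the job in, once; it reports no verdict.
The state is a dict: "t": time; "joint_pos": joint angles; "joint_vel": joint speeds; "tau": joint torques, N m; "position": TCP position; "eef_rot": TCP orientation; "wrist_force": force on the tool from outside, world axes, zero at the start; "wrist_torque": the same for the moment, N m; "width": finger opening in mm.
Only numpy, scipy, OpenCV 4.12 (cv2) and the standard library are available. Lean on these libraries where they do the work, as an engineer would, in place of code of your own. Each camera call takes 0.05 s, during which the arm holds its last target. There are 200 camera calls.

### The job

Slide the grey pot holder along the ledge, without lifting it, up to the aluminium rail until its sprung clamp snaps shut round the tube and the holder sits square to it. Then pick up the coriander pot and stand it upright in the clipped holder, setting it down rather than dropping it. Leave the spray bottle, the dibber and the seed tin as they are.

Things in the scene. Friction and masses are not known exactly. Their poses are not given: they have to be found in the camera images.
- rail: Fixed gallery rail at the ledge's open edge: a straight level aluminium tube, 12 mm thick, 360 mm long, axis 40 mm above the ledge, on a 12 mm post (foot 32 mm wide) at each end. Origin on the ledge below the tube's middle; y runs along the tube, x across it away from the robot, z up. It stands turned by up to 12 degrees.
- pot_holder: Loose grey plastic pot holder, 0.26 kg, flat on the ledge. Origin on the ledge at the centre of its saucer; x points to its clamp (the side for the rail), z up. Saucer ring: outside 88 mm, inside 80 mm, rim 24 mm up. Flat base 92 mm wide. The clamp is 40 mm wide, 66 mm high and spans 43 mm (thumb tab) to 120 mm (lip) ahead of the origin.
- push_face (a point): Middle (15 mm up) of the outer face of the holder's flat upright back flange, 96 mm wide in y, 30 mm high, 53 mm behind the holder's origin: the place to push.
- clamp_seat (a point): Point of the holder 84 mm ahead of its origin, 40 mm up, where the tube's axis lies when clipped. The fixed lower jaw (top 32 mm up, ending 111 mm ahead) goes under the tube, the black ramped jaw over it. The tube meets the ramp with its axis 26 mm ahead of this point, lifts the jaw (5 to 10 N of push) and the jaw snaps shut behind it when 2 mm remain; the throat stops it here.
- clamp_jaw (a joint): Angle of the black upper jaw about its hinge pin (along the holder's y, 64 mm ahead of its origin, 40 mm up): 0 closed, held by a spring (0.045 N m, plus 0.15 N m per rad); about 0.25 to 0.3 as its nose rides over the tube; 0.7 at most.
- saucer_floor (a point): Centre of the saucer's inner floor, 5 mm above the ledge.
- pot_center (a point): Centre (37.5 mm above the underside) of the blue glazed coriander pot: round, straight-sided, 64 mm in diameter, 75 mm high, 0.34 kg, loose, upright on the ledge; seedlings reach 100 mm and do not obstruct. Keep the fingertips 22 mm or more above its underside so that they clear the saucer's ring as it is set in.
- spray_bottle: Bystander: amber glass spray bottle, 66 mm in diameter, 180 mm high, upright. Origin at the centre of its underside. It and the coriander pot may stand on either side.
- dibber: Bystander: wooden dibber, 200 mm long and 25 mm thick, lying on the ledge along its x axis. Origin under its middle.
- seed_tin: Bystander: round green seed tin with an aluminium lid, 71 mm in diameter, 58 mm high. Origin at the centre of its underside.
Not all that is in view belongs to the job. What is shaped like the pot_holder but yellow is not meant.

How it is judged (in metres and radians):
On the way, in this order (a step that is already met when the one before it is completed fails the run):
1. the holder is clipped onto the rail: tube in the clamp's throat, jaw closed behind it, holder square to the rail (x of clamp_seat in the frame of rail between -0.005 and 0.005 m and z of clamp_seat in the frame of rail between 0.035 and 0.045 m and y of clamp_seat in the frame of rail between -0.16 and 0.16 m and angle between the y axis of pot_holder and the y axis of rail, either way round below 0.1 rad and value of joint clamp_jaw below 0.06 rad), for 0.2 s.
2. the coriander pot stands upright in the holder's saucer (horizontal distance between pot_center and saucer_floor below 0.012 m and z of pot_center in the frame of pot_holder below 0.0465 m and angle between pot_center's own z axis and vertical below 0.08 rad), for 0.2 s.
At the end, for the whole second after the job is handed in: Tube in the clamp within 5 mm, 20 mm clear of posts; jaw shut (< 0.06 rad); holder square within 0.1 rad; pot in the saucer within 12 mm of its centre, down within 4 mm, upright within 0.08 rad, released, at rest; bottle, dibber, tin moved under 30 mm (all of step 1 and all of step 2 and linear speed of each of coriander_pot, pot_holder below 0.02 m/s and distance of each of spray_bottle, dibber, seed_tin from where it was at the start of the episode below 0.03 m); the robot touches nothing.
It fails at once if the pot holder is lifted off the ledge instead of slid (more than 20 mm) (height (world z) of pot_holder above 0.02 m).
It fails at once if the glazed pot is rammed into the holder (over 60 N) (contact force between coriander_pot and pot_holder above 60 N).
It fails at once if the pot is dropped into the holder (falls more than about 10 mm) (horizontal distance between pot_center and saucer_floor below 0.03 m and z of pot_center in the frame of pot_holder below 0.06 m and linear speed of coriander_pot above 0.45 m/s).
It fails at once if the coriander pot is tipped (more than 0.6 rad) (angle between pot_center's own z axis and vertical above 0.6 rad).
It fails at once if a bystander is knocked over or pushed away (more than 30 mm) (distance of any of spray_bottle, dibber, seed_tin from where it was at the start of the episode above 0.03 m or angle between any of spray_bottle, seed_tin's own z axis and vertical above 0.3 rad).
It also fails if it takes over 64 s, if anything falls off the work surface, if the arm or the gripper's body presses on something with over 40 N, if the wrist force passes 120 N, or if a joint passes its speed limit or range.

## Working session

There is one attempt and no reset: what is moved stays moved. The work goes in short steps, Python scripts to look and compute and a tool call to move; the robot and the scene stay as the last step left them, time stands still between calls to the robot, and variables do not carry over. Pictures are saved under pics/ and viewed, about 8 in all and at most 12, crops included, and the job is handed in when it is done.

Besides the shell and the picture viewer there is one more tool, called after "Emit:" as name(argument=value, ...), one argument or row to a line, values as JSON. carry_out: Moves the arm, as the interface text tells. Its arguments: {"type":"object","properties":{"series":{"type":"string"},"squeeze":{"type":"number"}},"required":["series"]}

```bash
ls && mkdir -p pics && python3 - <<'E'
from workcell import status, snapshot
import cv2,numpy as np,pickle
s=status.observe();print(s)
for n in ["scene","side","wrist"]:
    d=snapshot(n);pickle.dump(d,open(f"{n}0.pkl","wb"))
    print(n,cv2.Rodrigues(np.array(d["rvec"],float))[0].round(3).tolist(),d["tvec"],d["D"],d["intrinsics"])
    cv2.imwrite(f"pics/{n}0.png",cv2.resize(d["image"][:,:,::-1],(768,576)))
E
```

```text
pics
{'t': 0.0, 'joint_pos': array([-8.76399289e-01,  2.55761048e-01,  1.06973915e-01, -4.47512675e-04,
       -1.42387074e+00, -2.84594137e-01]), 'joint_vel': array([-2.47834638e-04,  3.60855861e-05, -9.17383161e-04, -1.46796922e-04,
       -1.13656002e-04, -1.44026454e-03]), 'tau': array([ 9.36242759e-04, -3.86621797e+01,  2.37937278e+01,  5.36505416e+00,
       -6.19841652e-03,  7.20034507e-06]), 'position': array([ 218.98074869, -503.98810483,  230.38040227]), 'eef_rot': array([ 0.38816611, -0.59067889,  0.38748288,  0.59184672]), 'wrist_force': array([-0.50101355,  0.40297247,  0.58405629]), 'wrist_torque': array([-0.00832638, -0.05130064,  0.01474602]), 'width': 85.51943619108948}
scene [[0.745, 0.667, 0.008], [0.582, -0.644, -0.498], [-0.327, 0.375, -0.867]] [-360.41346424 -248.28690016 1372.86749581] [-0.04734757  0.          0.          0.          0.        ] [[351.09519764   0.         258.47573738]
 [  0.         351.09519764 190.54431158]
 [  0.           0.           1.        ]]
side [[-0.981, -0.193, 0.01], [-0.101, 0.471, -0.876], [0.164, -0.861, -0.482]] [ 478.24791975  116.58255204 1081.4529496 ] [-0.00266851  0.          0.          0.          0.        ] [[381.24995172   0.         251.26301786]
 [  0.         381.24995172 190.40196504]
 [  0.           0.           1.        ]]
wrist [[-0.397, 0.918, 0.002], [0.869, 0.375, 0.323], [0.296, 0.13, -0.946]] [548.85666045 -41.2260252  380.72210201] [-0.0631443  0.         0.         0.         0.       ] [[295.45614468   0.         251.661933  ]
 [  0.         295.45614468 186.62129251]
 [  0.           0.           1.        ]]
```

View pics/scene0.png

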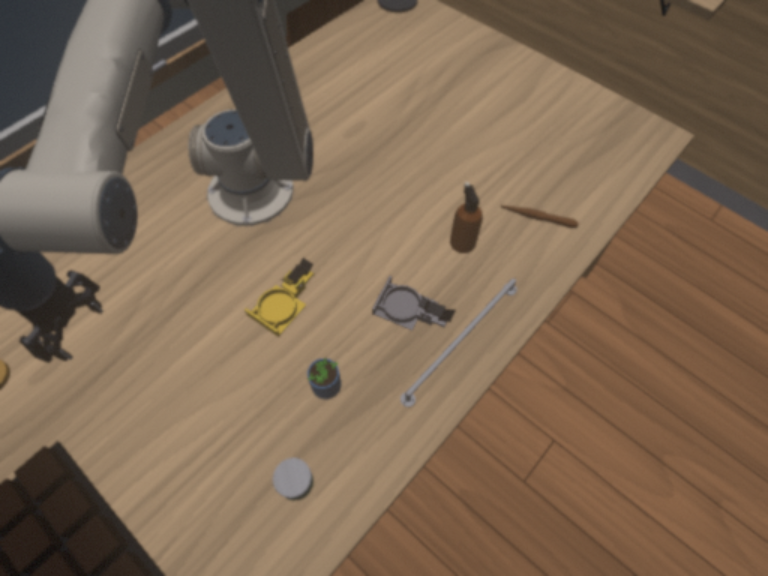

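View pics/side0.png

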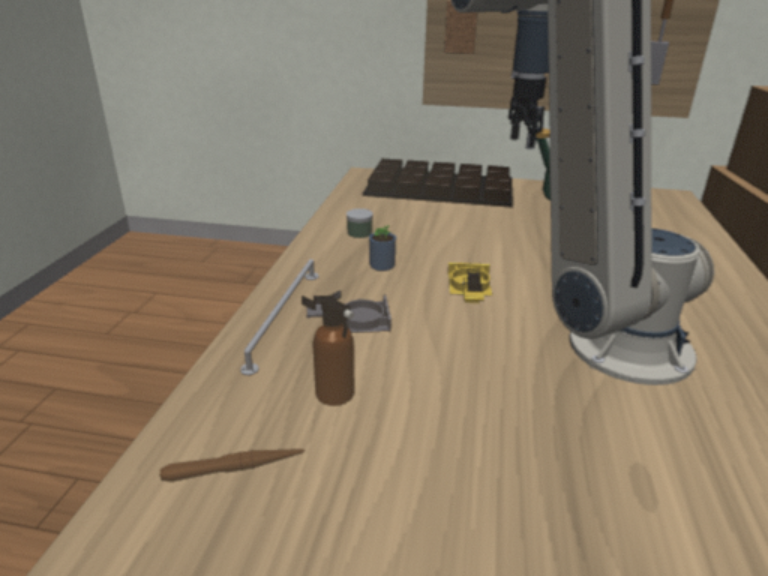

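The scene view shows these at displayed pixels:
- Grey holder at (402,303).
- Yellow look-alike at (278,308), not meant.
- Pot at (323,377).
- Rail from (408,400) to (513,287).
- Tin at (293,478); its pale lid could be mistaken for something round and grey.
- Bottle at (466,228).
- Dibber at (540,215).

The side view agrees, with the grey holder at (365,315), yellow at (470,280) and the pot at (382,250). I choose the grey holder at (402,303) and the blue pot with seedlings at (323,377). I'll check both in one close crop.

```bash
cat > h.py <<'E'
import cv2,numpy as np,pickle
def ray(d,uv):
    p=cv2.undistortPoints(np.array(uv,float).reshape(-1,1,2),np.array(d["intrinsics"],float),np.array(d["D"],float))[:,0]
    R=cv2.Rodrigues(np.array(d["rvec"],float))[0];t=np.array(d["tvec"],float).ravel()
    return -R.T@t, np.c_[p,np.ones(len(p))]@R
def onz(d,uv,z):
    c,r=ray(d,uv); return c+r*((z-c[2])/r[:,2])[:,None]
def proj(d,P):
    return cv2.projectPoints(np.array(P,float).reshape(-1,1,3),np.array(d["rvec"],float),np.array(d["tvec"],float),np.array(d["intrinsics"],float),np.array(d["D"],float))[0][:,0]
E
python3 - <<'E'
from h import *
d=pickle.load(open("scene0.pkl","rb"))
im=d["image"][:,:,::-1]
cr=im[180:290,190:350]
cv2.imwrite("pics/crop0.png",cv2.resize(cr,None,fx=5,fy=5,interpolation=cv2.INTER_CUBIC))
q=lambda x,y:((x+.5)/1.5-.5,(y+.5)/1.5-.5)
for n,p,z in [("holder",(402,303),20),("railA",(408,397),40),("railB",(513,285),40),("footA",(408,401),0),("footB",(512,290),0),("pot",(324,365),75),("bottle",(464,246),0),("tin",(293,470),58),("dib1",(503,207),12),("dib2",(576,223),12),("yellow",(278,308),20)]:
    print(n,onz(d,[q(*p)],z)[0].round())
s=pickle.load(open("side0.pkl","rb"))
cv2.imwrite("pics/crop1.png",cv2.resize(s["image"][165:260,150:290,::-1],None,fx=5.5,fy=5.5,interpolation=cv2.INTER_CUBIC))
E
```

```text
holder [519.   8.  20.]
railA [ 675. -154.   40.]
railB [682. 203.  40.]
footA [ 674. -150.    0.]
footB [681. 215.   0.]
pot [ 513. -226.   75.]
bottle [521. 238.   0.]
tin [ 612. -408.   58.]
dib1 [526. 393.  12.]
dib2 [692. 476.  12.]
yellow [ 321. -188.   20.]
```

View pics/crop0.png

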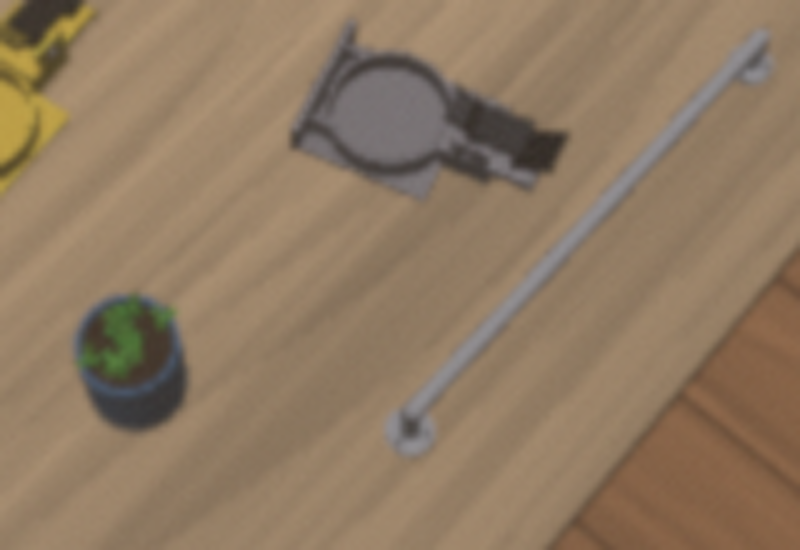

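View pics/crop1.png

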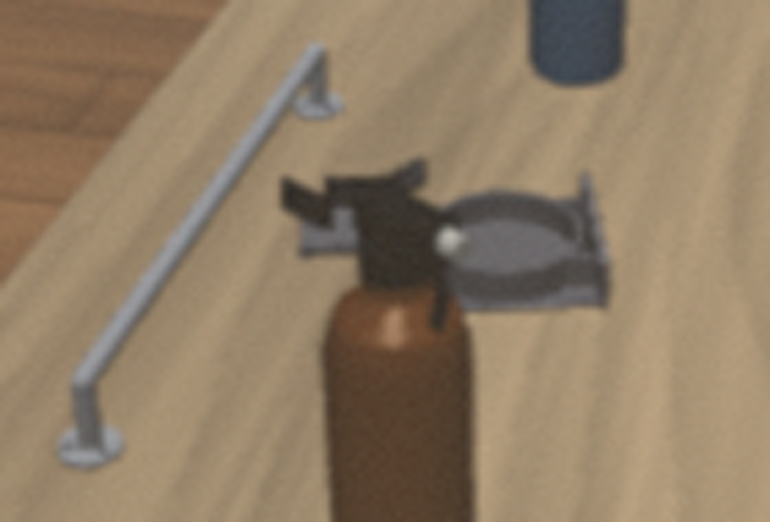

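Crop0 shows the grey holder and blue pot as chosen:
- Saucer ring about (388,113).
- Flange top edge from (350,25) to (296,140).
- Clamp nose at (565,150), pointing at the rail.
- Tube from (413,415) to (762,40).
- Pot rim about (132,340).

Crop1 is the side view: the bottle stands nearer the camera and hides the clamp, but is well clear of it.

```bash
python3 - <<'E'
from h import *
from scipy.spatial.transform import Rotation as Ro
d=pickle.load(open("scene0.pkl","rb"));s=pickle.load(open("side0.pkl","rb"));w=pickle.load(open("wrist0.pkl","rb"))
q=lambda x,y:(190+(x+.5)/5-.5,180+(y+.5)/5-.5)
q2=lambda x,y:(150+(x+.5)/5.5-.5,165+(y+.5)/5.5-.5)
def P(n,p,z,dd=d,f=q): r=onz(dd,[f(*p)],z)[0]; print(n,r.round(1)); return r
a=P("tubeA",(413,413),40);b=P("tubeB",(762,38),40);print(np.linalg.norm(b-a),np.degrees(np.arctan2(-(b-a)[0],(b-a)[1])))
P("footA",(411,433),0);P("footB",(756,66),0)
a=P("s tubeA",(318,48),40,s,q2);b=P("s tubeB",(83,383),40,s,q2);print(np.linalg.norm(b-a),np.degrees(np.arctan2(-(b-a)[0],(b-a)[1])))
P("s footA",(318,104),0,s,q2);P("s footB",(90,446),0,s,q2)
a=P("flL",(350,25),30);b=P("flR",(296,138),30);print(np.linalg.norm(b-a),np.degrees(np.arctan2((a-b)[0]*-1,(a-b)[1])))
P("ring",(388,113),24);P("base corner",(424,198),0);P("jaw tip",(532,186),32);
P("s ring",(513,238),24,s,q2);P("s baseR",(604,304),5,s,q2);P("s fltop",(587,180),30,s,q2)
P("pot rim",(132,343),75);P("pot",(138,398),0)
R=cv2.Rodrigues(np.array(w["rvec"]))[0];c=-R.T@np.array(w["tvec"]).ravel()
T=Ro.from_quat([0.38816611,-0.59067889,0.38748288,0.59184672],scalar_first=True)
print("cam",c,T.inv().apply(c-np.array([219,-504,230.4])),"cam axes in tool",T.inv().apply(R).round(2),"tool axes",T.as_matrix().round(2).tolist())
E
```

```text
tubeA [ 671.5 -147.8   40. ]
tubeB [676.5 212.3  40. ]
360.1188600989181 -0.7876992962027243
footA [ 671.7 -147.4    0. ]
footB [679.4 215.7   0. ]
s tubeA [ 670.7 -152.8   40. ]
s tubeB [674.8 213.7  40. ]
366.5330211566191 -0.6366316466056149
s footA [ 672.9 -153.6    0. ]
s footB [677.  209.9   0. ]
flL [456.8  35.6  30. ]
flR [488.4 -53.8  30. ]
94.76474130524915 19.475458989394394
ring [519.4   3.9  24. ]
base corner [572.1 -18.5   0. ]
jaw tip [627.7  23.   32. ]
s ring [509.8  17.6  24. ]
s baseR [454.7  42.9   5. ]
s fltop [480.1 -42.8  30. ]
pot rim [ 524.9 -237.2   75. ]
pot [ 528.5 -245.7    0. ]
cam [ 141.16426079 -537.59076134  372.77521729] [-142.36628176   84.78835931    0.46902941] cam axes in tool [[ 0.   -0.    1.  ]
 [-0.32 -0.95 -0.  ]
 [ 0.95 -0.32 -0.  ]] tool axes [[-0.0, -0.92, -0.4], [0.0, -0.4, 0.92], [-1.0, 0.0, 0.0]]
```

Estimates so far:

| Item | Position (mm) | Yaw |
|---|---|---|
| Rail middle | (674, 31) | about −0.7° |
| Holder origin | (519, 6) | about 19.5° |
| Pot | (527, −241) | – |

The tube length (360) and flange width (95) match the given sizes. Next I move above and behind the flange for a wrist look.

Emit:
carry_out(
  series="4 0 0 30 -389 354 -1;4 0 0 30 -389 354 -1;4 0 0 30 -389 354 -1;4 0 0 30 -389 354 -1;4 0 0 30 -389 354 -1;4 0 0 30 -389 354 -1;4 0 0 30 -389 354 -1;4 0 0 30 -389 354 -1;4 0 0 30 -389 354 -1;4 0 0 30 -389 354 -1;4 0 0 30 -389 354 -1;4 0 0 30 -389 354 -1",
)

```text
t: 1.65
position: [434.6, -25.6, 201.4]
eef_rot: [-0.409, 0.577, -0.409, -0.577]
wrist_force: [-0.1, -0.2, -0.6]
width: 85.5
```

```bash
python3 - <<'E'
from h import *
from workcell import snapshot,status
d=snapshot("wrist");pickle.dump(d,open("wrist1.pkl","wb"))
cv2.imwrite("pics/wrist1.png",cv2.resize(d["image"][:,:,::-1],(768,576),interpolation=cv2.INTER_CUBIC))
s=status.observe();print(s["t"],s["position"],s["eef_rot"],s["wrist_force"])
E
```

```text
1.7 [434.62279347 -25.57326216 201.39433124] [-0.40863373  0.57714339 -0.4085734  -0.57705438] [ 0.22330913 -1.34388164  1.0428543 ]
```

View pics/wrist1.png

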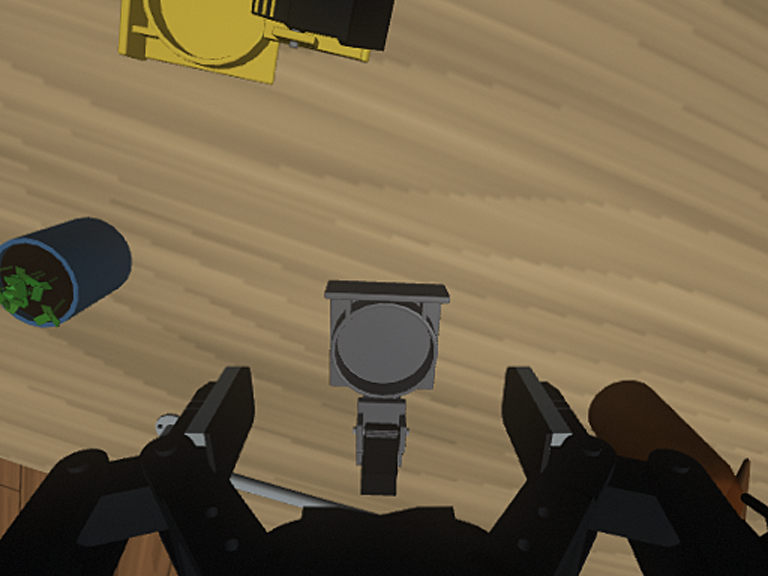

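The wrist view shows the holder square to the tool: flange bottom edge about (330,281) to (447,286), flange top about (325,297) to (450,301), ring about (384,346). The pot's underside is about (105,250) and its rim about (38,283).

```bash
python3 - <<'E'
from h import *
d=pickle.load(open("wrist1.pkl","rb"))
q=lambda x,y:((x+.5)/1.5-.5,(y+.5)/1.5-.5)
def L(n,a,b,z):
    A,B=onz(d,[q(*a),q(*b)],z);v=B-A;print(n,A.round(1),B.round(1),"mid",((A+B)/2).round(1),"len",np.linalg.norm(v).round(1),"yaw",np.degrees(np.arctan2(-v[0],v[1])).round(1))
L("fl bottom",(330,281),(447,286),0)
L("fl top outer",(325,297),(450,301),30)
L("ring LR",(331,349),(438,352),24)
L("ring TB",(385,303),(384,397),24)
L("base front",(330,384),(434,390),5)
L("tube",(235,481),(345,509),40)
L("jaw nose",(361,493),(397,495),50)
L("pot rim",(0,262),(77,300),75)
im=d["image"].astype(int)
E
```

```text
fl bottom [478.9 -51.3   0. ] [451.1  40.9   0. ] mid [465.   -5.2   0. ] len 96.4 yaw 16.7
fl top outer [481.5 -51.3  30. ] [453.1  39.5  30. ] mid [467.3  -5.9  30. ] len 95.1 yaw 17.4
ring LR [525.3 -33.5  24. ] [499.3  49.   24. ] mid [512.3   7.8  24. ] len 86.5 yaw 17.5
ring TB [473.3  -5.8  24. ] [553.8  22.   24. ] mid [513.5   8.1  24. ] len 85.2 yaw -70.9
base front [568.8 -22.9   5. ] [544.2  66.    5. ] mid [556.5  21.5   5. ] len 92.2 yaw 15.5
tube [669.6 -75.7  40. ] [667.  25.  40.] mid [668.3 -25.3  40. ] len 100.7 yaw 1.4
jaw nose [634.8  29.8  50. ] [626.8  59.5  50. ] mid [630.8  44.6  50. ] len 30.8 yaw 15.2
pot rim [ 512.2 -264.5   75. ] [ 521.2 -209.1   75. ] mid [ 516.7 -236.8   75. ] len 56.1 yaw -9.3
```

Emit:
carry_out(
  series="2 0 0 50 -5 10 -0.3;2 0 0 100 -5 10 -0.3;2 0 0 140 -5 10 -0.3;2 0 0 170 -5 10 -0.3;2 0 0 185 -5 10 -0.3;2 0 0 195 -5 10 -0.3;2 0 0 195 -5 10 -0.3;2 0 0 195 -5 10 -0.3",
)

```text
t: 2.7
position: [436.9, -13.7, 7.0]
eef_rot: [-0.419, 0.571, -0.418, -0.57]
wrist_force: [-0.5, -0.1, -0.3]
width: 55.5
```

```bash
python3 - <<'E'
from h import *
from workcell import snapshot,status
d=snapshot("wrist");pickle.dump(d,open("wrist2.pkl","wb"))
cv2.imwrite("pics/wrist2.png",cv2.resize(d["image"][:,:,::-1],(768,576),interpolation=cv2.INTER_CUBIC))
s=status.observe();print(s["t"],s["position"],s["eef_rot"],s["wrist_force"])
E
```

```text
2.75 [436.9210452  -13.60656709   7.02795587] [-0.41866477  0.5705276  -0.41779443 -0.5697946 ] [ 0.19151329  0.65477297 -0.67063387]
```

View pics/wrist2.png

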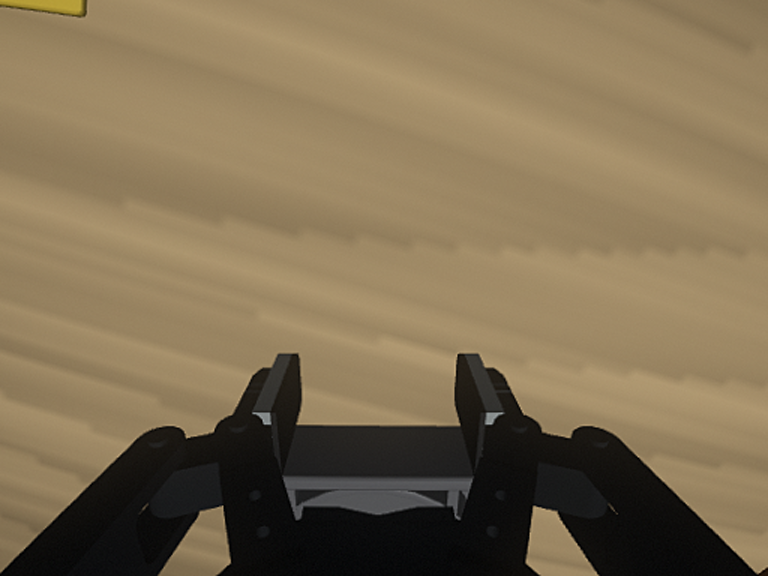

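The wrist view shows the flange centred between the fingers, dark face at (378,450), with the fingers behind it. Now I push it forward, turning clockwise to square it to the rail.

Emit:
carry_out(
  series="0 0 0 0 -12 -1 -0.3;0 0 0 0 -19 -1.5 -0.3;1.8 0 0 0 -24 0.5 -0.3;3.7 0 0 0 -29 2 -0.3;5.5 0 0 0 -34 4 -0.3;7.5 0 0 0 -39.5 5.5 -0.3;9.5 0 0 0 -45 7 -0.3;11.5 0 0 0 -50 8.3 -0.3;13.5 0 0 0 -55.5 9.5 -0.3;15.5 0 0 0 -61 10.5 -0.3;17.5 0 0 0 -66.5 11 -0.3;17.5 0 0 0 -66.5 11 -0.3",
)

```text
t: 4.25
position: [497.1, 17.0, 6.4]
eef_rot: [0.5, -0.5, 0.5, 0.5]
wrist_force: [-0.1, 0.4, -0.7]
width: 55.3
```

```bash
python3 - <<'E'
from h import *
from workcell import snapshot,status
a=snapshot("scene");b=snapshot("side")
pickle.dump((a,b),open("v2.pkl","wb"))
A=cv2.resize(a["image"][170:270,240:350,::-1],None,fx=4.5,fy=4.5,interpolation=cv2.INTER_CUBIC)
B=cv2.resize(b["image"][165:265,150:290,::-1],None,fx=3,fy=4.5,interpolation=cv2.INTER_CUBIC)[:, :300]
cv2.imwrite("pics/v2.png",np.hstack([A,B]))
print(A.shape,B.shape)
s=status.observe();print(s["t"],s["position"],s["eef_rot"],s["wrist_force"])
E
```

```text
(450, 495, 3) (450, 300, 3)
4.35 [496.93340797  16.82153275   6.49129477] [ 0.50030554 -0.50020997  0.49973571  0.4997485 ] [ 0.66371156 -0.18950112 -0.41855448]
```

View pics/v2.png

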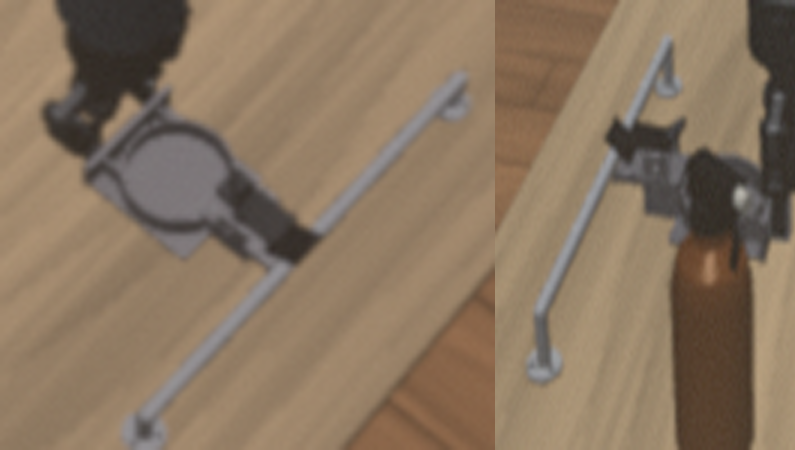

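The scene and side views show the flange parallel to the rail (both slope about −1.07) and both fingers on it. The jaw nose, at (300,245), is at the tube. Now I push straight in, watching the force.

Emit:
carry_out(
  series="0 0 0 0 -2 0 -0.3;0 0 0 0 -4 0 -0.3;0 0 0 0 -6 0 -0.3;0 0 0 0 -8 0 -0.3;0 0 0 0 -10 0 -0.3;0 0 0 0 -12 0 -0.3;0 0 0 0 -14 0 -0.3;0 0 0 0 -16 0 -0.3;0 0 0 0 -18 0 -0.3;0 0 0 0 -20 0 -0.3;0 0 0 0 -22 0 -0.3;0 0 0 0 -22 0 -0.3",
)

```text
t: 5.85
position: [519.7, 17.0, 6.5]
eef_rot: [0.501, -0.5, 0.499, 0.5]
wrist_force: [-0.5, 1.1, 0.0]
width: 55.2
```

Emit:
carry_out(
  series="0 0 0 0 -1 0 -0.3;0 0 0 0 -2 0 -0.3;0 0 0 0 -2 0 -0.3",
)

```text
t: 6.22
position: [520.8, 16.9, 6.4]
eef_rot: [0.5, -0.5, 0.5, 0.5]
wrist_force: [0.1, 0.1, -1.0]
width: 56.0
```

Emit:
carry_out(
  series="0 0 0 0 -1 0 -0.3;0 0 0 0 -2 0 -0.3;0 0 0 0 -2 0 -0.3",
)

```text
t: 6.6
position: [522.5, 16.8, 6.3]
eef_rot: [0.5, -0.5, 0.5, 0.5]
wrist_force: [0.2, -0.3, -0.9]
width: 55.8
```

```bash
python3 - <<'E'
from h import *
from workcell import snapshot,status
a=snapshot("scene");b=snapshot("side")
pickle.dump((a,b),open("v3.pkl","wb"))
A=cv2.resize(a["image"][180:250,250:330,::-1],None,fx=5.5,fy=5.5,interpolation=cv2.INTER_CUBIC)
B=cv2.resize(b["image"][180:230,170:226,::-1],None,fx=6.25,fy=7.7,interpolation=cv2.INTER_CUBIC)[:385]
cv2.imwrite("pics/v3.png",np.hstack([A,B]))
s=status.observe();print(s["t"],s["position"],s["wrist_force"])
E
```

```text
6.7 [522.3793745   16.78499259   6.25072998] [-0.40770909  0.33392522  0.09111903]
```

View pics/v3.png

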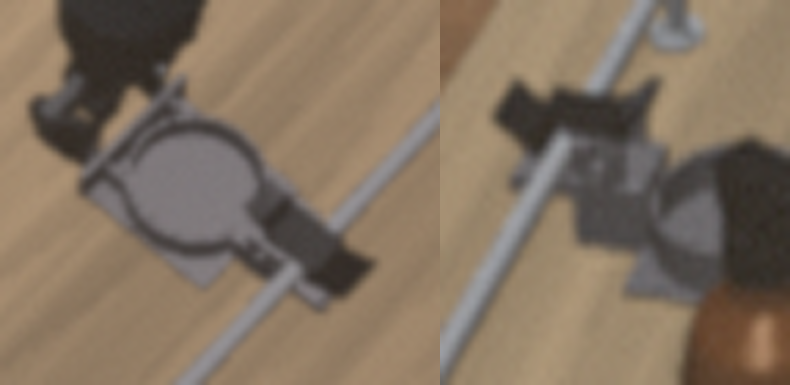

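The crop shows the tube inside the clamp, jaw across it at (330,255), ring about (193,188). I'll measure how far remains.

```bash
python3 - <<'E'
from h import *
a,b=pickle.load(open("v3.pkl","rb"))
q=lambda x,y:(250+(x+.5)/5.5-.5,180+(y+.5)/5.5-.5)
for n,p,z in [("ring",(193,188),24),("flL",(180,82),30),("flR",(87,187),30),("lowjaw tipR",(322,308),32),("tube near",(290,272),40),("tube",(345,213),40),("base corner",(205,287),0),("nose R",(345,297),48),("nose L",(375,263),48)]:
    print(n,onz(a,[q(*p)],z)[0].round(1))
E
```

```text
ring [591.   10.1  24. ]
flL [540.1  58.1  30. ]
flR [544.9 -34.5  30. ]
lowjaw tipR [698.   -2.7  32. ]
tube near [671.6  -0.7  40. ]
tube [672.3  50.8  40. ]
base corner [632.4 -25.7   0. ]
nose R [706.2   4.8  48. ]
nose L [706.2  33.3  48. ]
```

Emit:
carry_out(
  series="0 0 0 0 -1 0 -0.3;0 0 0 0 -2 0 -0.3",
)

```text
t: 6.95
position: [523.4, 16.5, 6.2]
eef_rot: [0.5, -0.499, 0.501, 0.5]
wrist_force: [-4.2, 0.6, 3.6]
width: 55.1
```

Emit:
carry_out(
  series="0 0 0 0 -1 0 -0.3;0 0 0 0 -2 0 -0.3",
)

```text
t: 7.2
position: [524.1, 16.4, 5.9]
eef_rot: [0.499, -0.499, 0.502, 0.501]
wrist_force: [-9.4, 0.5, 8.2]
width: 55.9
```

Emit:
carry_out(
  series="0 0 0 0 -1 0 -0.3;0 0 0 0 -1 0 -0.3",
)

```text
t: 7.45
position: [524.2, 16.3, 5.7]
eef_rot: [0.499, -0.498, 0.502, 0.501]
wrist_force: [-10.6, 0.6, 9.2]
width: 55.4
```

Emit:
carry_out(
  series="0 0 0 0 -1 0 -0.3;0 0 0 0 -2 0 -0.3;0 0 0 0 -2 0 -0.3",
)

```text
t: 7.82
position: [524.3, 16.2, 5.6]
eef_rot: [0.498, -0.497, 0.503, 0.502]
wrist_force: [-16.6, 2.9, 13.7]
width: 55.8
```

Emit:
carry_out(
  series="0 0 0 0 -1 0 -0.3;0 0 0 0 -2 0 -0.3;0 0 0 0 -2 0 -0.3",
)

```text
t: 8.2
position: [524.3, 16.1, 5.3]
eef_rot: [0.497, -0.497, 0.504, 0.503]
wrist_force: [-22.2, 3.9, 17.2]
width: 55.4
```

At 22 N the fingers haven't moved past 524.3, so the tube is at the throat stop. The ramp needs at most 10 N. I back off, rise and look.

Emit:
carry_out(
  series="0 0 0 0 9 0 -0.3;0 0 0 0 15 0 -0.3;0 0 0 0 30 0 -0.3;0 0 0 0 50 0 -0.3;0 0 0 -40 50 0 -0.3;0 0 0 -100 50 0 -1;0 0 0 -150 50 0 -1;0 0 0 -195 50 0 -1;0 0 0 -195 50 0 -1;0 0 0 -195 50 0 -1",
)

```text
t: 9.45
position: [481.4, 16.9, 200.9]
eef_rot: [0.5, -0.5, 0.5, 0.5]
wrist_force: [0.0, -0.4, -1.0]
width: 85.7
```

```bash
python3 - <<'E'
from h import *
from workcell import snapshot,status
d=snapshot("wrist");b=snapshot("side");a=snapshot("scene");pickle.dump((d,a,b),open("w4.pkl","wb"))
W=cv2.resize(d["image"][150:384,:,::-1],None,fx=1.5,fy=1.5,interpolation=cv2.INTER_CUBIC)[:, :768]
B=cv2.resize(b["image"][180:220,170:226,::-1],None,fx=6,fy=6,interpolation=cv2.INTER_CUBIC)
A=cv2.resize(a["image"][190:230,260:330,::-1],None,fx=6,fy=6,interpolation=cv2.INTER_CUBIC)
c=np.zeros((240,768,3),np.uint8);c[:,:336]=B;c[:,340:760]=A
cv2.imwrite("pics/w4.png",np.vstack([W,c]))
s=status.observe();print(s["t"],s["position"],s["eef_rot"],s["wrist_force"],W.shape)
E
```

```text
9.6 [480.88721289  16.68869376 200.07075455] [ 0.49941219 -0.49952867  0.50077207  0.50028582] [-0.33241198  0.51313211  0.32947421] (351, 768, 3)
```

View pics/w4.png

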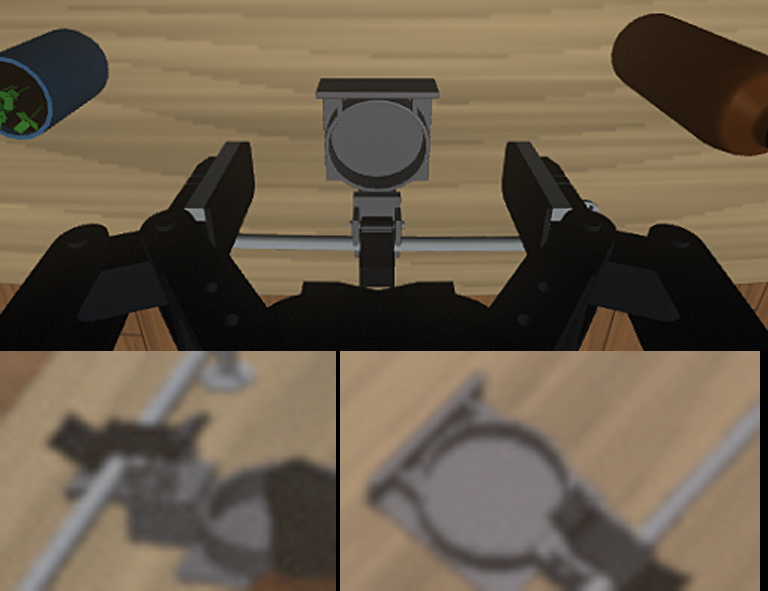

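The wrist view shows the tube from (235,242) to (520,245), passing under the black jaw at (377,245) with the jaw down. The flange, (316,96) to (438,98), is parallel to it, and the ring is about (378,143). The bottle is untouched. Next I check these numbers and move over the pot.

Emit:
carry_out(
  series="0 0 0 -10 -20 -60 -1;0 0 0 -10 -20 -120 -1;0 0 0 -10 -20 -180 -1;0 0 0 -10 -20 -225 -1;0 0 0 -10 -20 -255 -1;0 0 0 -10 -20 -255 -1;0 0 0 -10 -20 -255 -1",
)

```text
t: 10.48
position: [501.1, -237.8, 210.5]
eef_rot: [0.5, -0.499, 0.5, 0.5]
wrist_force: [0.5, 0.6, 0.4]
width: 85.7
```

```bash
python3 - <<'E'
from h import *
from workcell import snapshot,status
d=pickle.load(open("w4.pkl","rb"))[0]
q=lambda x,y:((x+.5)/1.5-.5,150+(y+.5)/1.5-.5)
def L(n,a,b,z):
    A,B=onz(d,[q(*a),q(*b)],z);v=B-A;print(n,"mid",((A+B)/2).round(1),"len",np.linalg.norm(v).round(1),"yaw",np.degrees(np.arctan2(-v[0],v[1])).round(1))
L("tube",(240,242),(515,245),40);L("fl top",(316,97),(438,98),30);L("fl bot",(321,79),(435,79),0)
L("ring LR",(327,142),(431,142),24);L("ring TB",(379,98),(376,190),24)
d=snapshot("wrist");pickle.dump(d,open("w5.pkl","wb"));s=status.observe();print(s["t"],s["position"],s["eef_rot"])
im=d["image"];hsv=cv2.cvtColor(im,cv2.COLOR_RGB2HSV)
m=cv2.inRange(hsv,(98,70,20),(125,255,255))
m=cv2.morphologyEx(m,cv2.MORPH_CLOSE,np.ones((5,5)))
n,l,st,c=cv2.connectedComponentsWithStats(m);print(st[1:][st[1:,4]>100],c[1:][st[1:,4]>100])
cv2.imwrite("pics/w5.png",cv2.resize(im[:,:,::-1],(768,576),interpolation=cv2.INTER_CUBIC))
E
```

```text
tube mid [672.1  16.3  40. ] len 237.6 yaw -0.9
fl top mid [538.1  16.   30. ] len 94.3 yaw -0.6
fl bot mid [534.8  16.8   0. ] len 95.1 yaw -0.1
ring LR mid [580.7  17.6  24. ] len 85.1 yaw -0.1
ring TB mid [584.3  16.3  24. ] len 86.2 yaw -91.8
10.525 [ 501.25045355 -237.486127    210.82455983] [ 0.49980291 -0.49979305  0.50003242  0.5003714 ]
[[218 161  63  48 430]
 [232 216  36   8 117]] [[255.1744186  177.76744186]
 [248.87179487 220.45299145]]
```

View pics/w5.png

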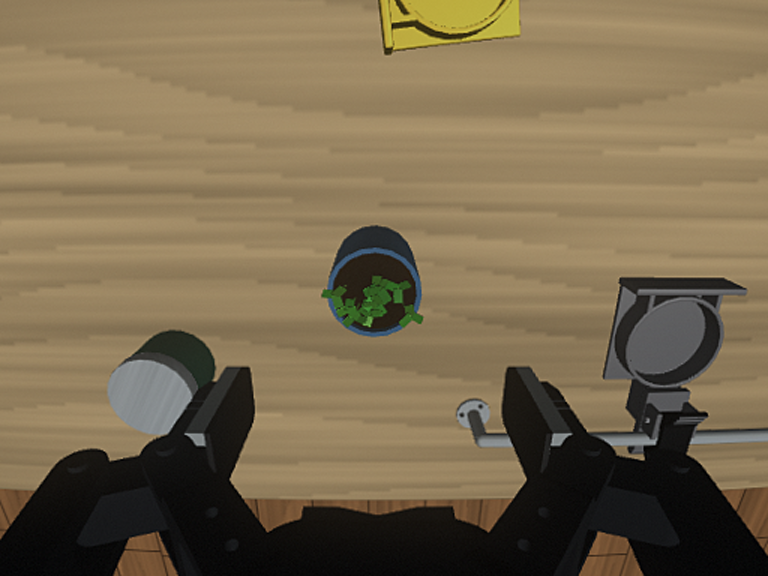

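The tube measures x=672.1 with yaw −0.9°. The flange at about 536 puts the holder origin at about (588, 16.5), which agrees with the contact stop (588.3), so it is clipped and square. The new picture shows the pot rim spanning x 328–421 and y 247–336, with the back of its underside at (376,226). The tin and holder are well away.

```bash
python3 - <<'E'
from h import *
d=pickle.load(open("w5.pkl","rb"))
q=lambda x,y:((x+.5)/1.5-.5,(y+.5)/1.5-.5)
A=onz(d,[q(328,292),q(421,292),q(375,247),q(375,336)],75);print(A.round(1),(A[0]+A[1])/2,(A[2]+A[3])/2)
print(onz(d,[q(376,226)],0)+[32,0,0])
h=onz(d,[q(623,279),q(727,279)],0);print("flange bottom",h.round(1))
a=pickle.load(open("scene0.pkl","rb"));q5=lambda x,y:(190+(x+.5)/5-.5,180+(y+.5)/5-.5)
A=onz(a,[q5(77,340),q5(186,345),q5(132,295),q5(130,392)],75);print(A.round(1))
E
```

```text
[[ 519.2 -271.4   75. ]
 [ 519.3 -209.2   75. ]
 [ 488.3 -239.8   75. ]
 [ 551.8 -240.1   75. ]] [ 519.28853313 -240.2725848    75.        ] [ 520.03664055 -239.93857536   75.        ]
[[ 522.18880866 -239.44128586    0.        ]]
flange bottom [[535.8 -27.8   0. ]
 [535.9  68.5   0. ]]
[[ 499.1 -258.    75. ]
 [ 549.7 -216.5   75. ]
 [ 503.1 -215.5   75. ]
 [ 545.7 -259.6   75. ]]
```

Emit:
carry_out(
  series="0 0 0 30 -20 -2.5 -1;0 0 0 75 -20 -2.5 -1;0 0 0 115 -20 -2.5 -1;0 0 0 145 -20 -2.5 -1;0 0 0 168 -20 -2.5 -1;0 0 0 182 -20 -2.5 -1;0 0 0 182 -20 -2.5 -1",
  squeeze=35,
)

```text
t: 11.4
position: [521.0, -240.0, 28.7]
eef_rot: [0.5, -0.5, 0.5, 0.501]
wrist_force: [0.1, 0.0, 0.7]
width: 85.1
```

Emit:
carry_out(
  series="0 0 0 0 0 0 0;0 0 0 0 0 0 0.4;0 0 0 0 0 0 0.6;0 0 0 0 0 0 0.6;0 0 0 0 0 0 0.6;0 0 0 0 0 0 0.6;0 0 0 0 0 0 0.6",
  squeeze=35,
)

```text
t: 12.28
position: [522.4, -240.7, 30.7]
eef_rot: [-0.501, 0.501, -0.499, -0.499]
wrist_force: [-0.2, 2.6, 6.2]
width: 63.0
```

Emit:
carry_out(
  series="0 0 0 -5 0 0 0.6;0 0 0 -15 0 0 0.6;0 0 0 -35 0 0 0.6;0 0 0 -60 0 0 0.6;0 0 0 -85 0 0 0.6;0 0 0 -100 0 0 0.6;0 0 0 -100 0 0 0.6;0 0 0 -100 0 0 0.6",
)

```text
t: 13.28
position: [520.6, -240.4, 128.1]
eef_rot: [0.5, -0.499, 0.5, 0.501]
wrist_force: [0.0, 0.2, -2.6]
width: 63.4
```

The pot is held at about 3 N. I carry it over the holder.

Emit:
carry_out(
  series="0 0 0 0 -8 30 0.6;0 0 0 0 -18 70 0.6;0 0 0 0 -30 115 0.6;0 0 0 0 -42 160 0.6;0 0 0 0 -53 200 0.6;0 0 0 0 -60 230 0.6;0 0 0 0 -65 250 0.6;0 0 0 0 -67 257 0.6;0 0 0 0 -67 257 0.6;0 0 0 0 -67 257 0.6",
)

```text
t: 14.52
position: [588.2, 15.3, 129.2]
eef_rot: [0.5, -0.5, 0.5, 0.5]
wrist_force: [0.7, -0.3, -2.3]
width: 63.2
```

```bash
python3 - <<'E'
from h import *
from workcell import snapshot,status
d=snapshot("wrist");b=snapshot("side");a=snapshot("scene");pickle.dump((d,a,b),open("w6.pkl","wb"))
W=cv2.resize(d["image"][120:320,100:400,::-1],None,fx=2.6,fy=2.0,interpolation=cv2.INTER_CUBIC)
B=cv2.resize(b["image"][150:225,170:265,::-1],None,fx=4,fy=2.6,interpolation=cv2.INTER_CUBIC)
A=cv2.resize(a["image"][160:235,240:335,::-1],None,fx=4,fy=2.6,interpolation=cv2.INTER_CUBIC)
c=np.zeros((195,780,3),np.uint8);c[:,:380]=B;c[:,390:770]=A
cv2.imwrite("pics/w6.png",np.vstack([W,c]))
s=status.observe();print(s["t"],s["position"],s["eef_rot"],s["wrist_force"],s["wrist_torque"],s["width"])
E
```

```text
14.675 [588.2959371   15.49814122 129.38720214] [ 0.50035189 -0.49969234  0.50032094  0.49963437] [ 0.56278012 -0.08435834 -2.46015485] [0.01088598 0.00165944 0.01144504] 63.2201857441257
```

View pics/w6.png

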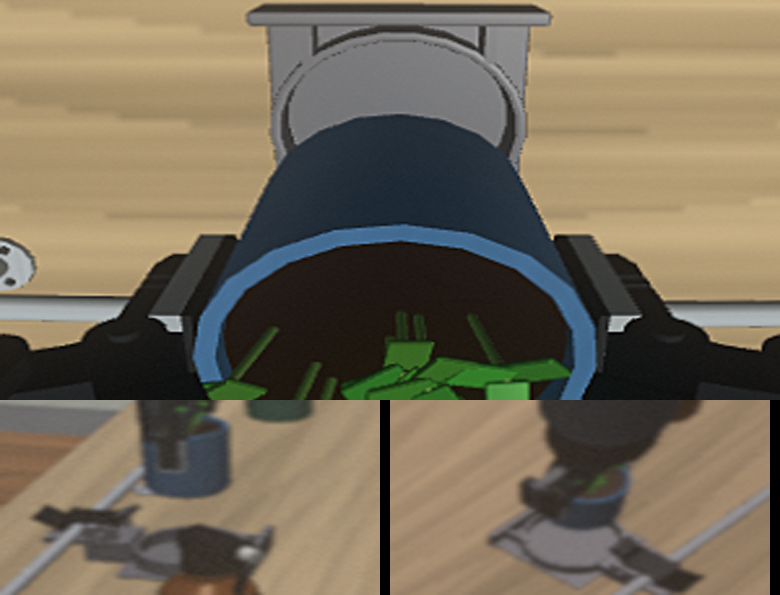

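The pot hangs upright between the pads. Its underside's back edge is at (398,115), the flange top line at y=24, and the ring sides at x 272 and 527. I'll compare pot and saucer in the same image, so calibration errors cancel.

```bash
python3 - <<'E'
from h import *
d=pickle.load(open("w6.pkl","rb"))[0]
q=lambda x,y:(100+(x+.5)/2.6-.5,120+(y+.5)/2-.5)
for n,p,z in [("pot bottom back",(398,115),98.7),("rim back",(398,226),173.7),("rim L",(194,340),173.7),("rim R",(597,340),173.7),("flL",(249,24),30),("flR",(551,24),30),("fl bottomL",(250,6),0),("ring back out",(399,33),24),("ringL",(272,130),24),("ringR",(527,130),24)]:
    print(n,onz(d,[q(*p)],z)[0].round(1))
E
```

```text
pot bottom back [556.3  15.8  98.7]
rim back [554.8  15.5 173.7]
rim L [580.6 -16.1 173.7]
rim R [580.7  46.3 173.7]
flL [538.3 -30.7  30. ]
flR [538.6  64.   30. ]
fl bottomL [534.5 -35.6   0. ]
ring back out [543.2  16.3  24. ]
ringL [586.  -26.9  24. ]
ringR [586.2  59.9  24. ]
```

Pot is at (588, 15.5) and saucer at (588, 16.6), with 8 mm of play. I lower it.

Emit:
carry_out(
  series="0 0 0 20 0 1 0.6;0 0 0 45 0 1 0.6;0 0 0 65 0 1 0.6;0 0 0 78 0 1 0.6;0 0 0 84 0 1 0.6;0 0 0 87 0 1 0.6;0 0 0 89 0 1 0.6;0 0 0 90 0 1 0.6;0 0 0 91 0 1 0.6;0 0 0 91 0 1 0.6",
)

```text
t: 15.92
position: [588.4, 17.3, 38.4]
eef_rot: [0.5, -0.5, 0.5, 0.5]
wrist_force: [0.7, -0.1, -2.4]
width: 63.3
```

Emit:
carry_out(
  series="0 0 0 0.5 0 0 0.6;0 0 0 1 0 0 0.6;0 0 0 1.5 0 0 0.6;0 0 0 1.5 0 0 0.6",
)

```text
t: 16.42
position: [588.4, 17.3, 36.7]
eef_rot: [0.5, -0.5, 0.5, 0.5]
wrist_force: [-0.8, 0.2, -3.3]
width: 63.3
```

Emit:
carry_out(
  series="0 0 0 0.5 0 0 0.6;0 0 0 1 0 0 0.6;0 0 0 1 0 0 0.6",
)

```text
t: 16.8
position: [588.4, 17.3, 35.8]
eef_rot: [0.5, -0.5, 0.5, 0.5]
wrist_force: [0.4, 1.0, -1.9]
width: 63.3
```

Emit:
carry_out(
  series="0 0 0 0.5 0 0 0.6;0 0 0 1 0 0 0.6;0 0 0 1 0 0 0.6",
)

```text
t: 17.18
position: [588.5, 17.3, 35.7]
eef_rot: [-0.5, 0.5, -0.5, -0.5]
wrist_force: [-3.5, 0.3, 6.2]
width: 63.4
```

Emit:
carry_out(
  series="0 0 0 0.5 0 0 0.6;0 0 0 1 0 0 0.6;0 0 0 1 0 0 0.6",
)

```text
t: 17.55
position: [588.5, 17.3, 35.7]
eef_rot: [-0.5, 0.5, -0.5, -0.5]
wrist_force: [-5.8, 1.1, 11.5]
width: 63.3
```

The pot is seated, at 35.7 with an upward force. I ease the pressure, open and rise.

Emit:
carry_out(
  series="0 0 0 -1 0 0 0.6;0 0 0 -2 0 0 0.3;0 0 0 -2 0 0 0;0 0 0 -2 0 0 -0.4;0 0 0 -2 0 0 -0.8;0 0 0 -2 0 0 -1;0 0 0 -2 0 0 -1;0 0 0 -2 0 0 -1",
)

```text
t: 18.55
position: [588.5, 17.2, 35.8]
eef_rot: [0.5, -0.5, 0.5, 0.5]
wrist_force: [0.0, 0.3, 0.4]
width: 85.5
```

Emit:
carry_out(
  series="0 0 0 -10 0 0 -1;0 0 0 -30 0 0 -1;0 0 0 -70 0 0 -1;0 0 0 -120 0 0 -1;0 0 0 -170 0 0 -1;0 0 0 -180 60 0 -1;0 0 0 -180 110 0 -1;0 0 0 -180 110 0 -1",
)

```text
t: 19.55
position: [475.7, 17.0, 217.4]
eef_rot: [0.501, -0.5, 0.499, 0.5]
wrist_force: [1.2, -0.4, 1.0]
width: 85.7
```

```bash
python3 - <<'E'
from h import *
from workcell import snapshot,status
d=snapshot("wrist");b=snapshot("side");a=snapshot("scene");pickle.dump((d,a,b),open("w7.pkl","wb"))
W=cv2.resize(d["image"][130:384,60:450,::-1],None,fx=2.0,fy=1.5,interpolation=cv2.INTER_CUBIC)
B=cv2.resize(b["image"][150:225,170:265,::-1],None,fx=4,fy=2.6,interpolation=cv2.INTER_CUBIC)
A=cv2.resize(a["image"][160:235,240:335,::-1],None,fx=4,fy=2.6,interpolation=cv2.INTER_CUBIC)
c=np.zeros((195,780,3),np.uint8);c[:,:380]=B;c[:,390:770]=A
cv2.imwrite("pics/w7.png",np.vstack([W,c]));print(W.shape)
s=status.observe();print(s["t"],s["position"],s["eef_rot"],s["wrist_force"],s["width"])
E
```

```text
(381, 780, 3)
19.7 [478.98841127  17.39753845 216.54613857] [ 0.50047614 -0.50027029  0.49958988  0.49966311] [ 0.23050147 -0.52057546 -0.56273334] 85.12180126431747
```

View pics/w7.png

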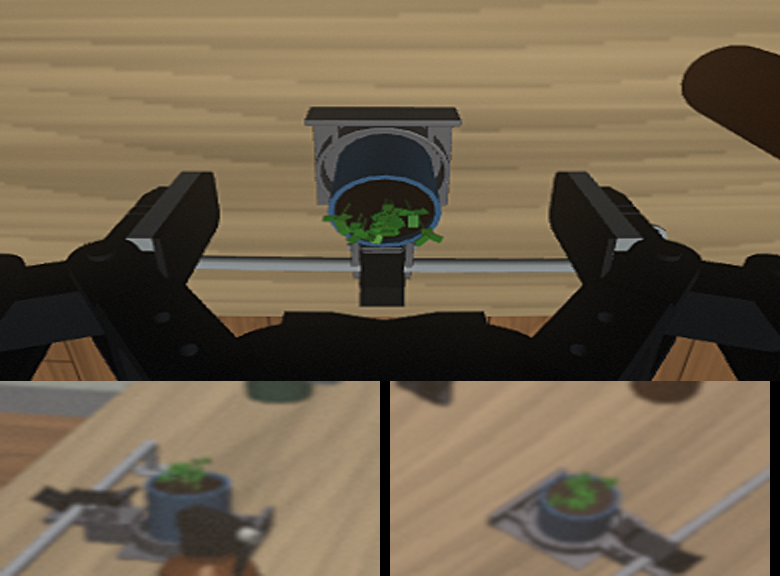

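The pot stands in the saucer: rim spans x 328–441, y 177–246 in the wrist view. The jaw is closed over the tube at (383,270), and nothing touches the robot. Last numeric check: pot against saucer, and whether the bystanders moved.

```bash
python3 - <<'E'
from h import *
d,a,b=pickle.load(open("w7.pkl","rb"))
q=lambda x,y:(60+(x+.5)/2-.5,130+(y+.5)/1.5-.5)
A=onz(d,[q(328,212),q(441,212),q(384,177),q(384,246)],80)
print("pot",A.round(1).tolist(),"dia",np.linalg.norm(A[0]-A[1]),np.linalg.norm(A[2]-A[3]))
F=onz(d,[q(305,124),q(461,124)],30);print("flange top",F.round(1).tolist())
T=onz(d,[q(205,260),q(570,266)],40);print("tube",T.round(1).tolist())
a0=pickle.load(open("scene0.pkl","rb"))["image"];df=cv2.absdiff(cv2.GaussianBlur(a0,(3,3),0),cv2.GaussianBlur(a["image"],(3,3),0)).max(2)
for n,(x0,y0,x1,y1) in dict(bottle=(295,118,325,170),dibber=(330,130,388,155),tin=(178,300,212,336)).items(): print(n,"max diff",df[y0:y1,x0:x1].max(),df[y0:y1,x0:x1].mean().round(1))
from workcell import finish_job
print(finish_job())
E
```

```text
pot [[586.4, -14.4, 80.0], [586.4, 48.6, 80.0], [556.5, 16.8, 80.0], [617.4, 16.8, 80.0]] dia 63.079635232611814 60.88889314165875
flange top [[537.0, -31.2, 30.0], [537.1, 63.8, 30.0]]
tube [[666.2, -103.8, 40.0], [673.5, 143.0, 40.0]]
bottle max diff 5 2.5
dibber max diff 6 3.7
tin max diff 6 3.9
the job is handed in; nothing more can be done
None
```

The job is handed in, at about 20 s on the robot's clock; no verdict was reported.

**Holder:** I pushed the grey holder along the ledge with two fingers on its flange, turning it square on the way, until the clamp hit its throat stop on the rail. The stop held at 22 N, more than the 10 N the jaw needs. The holder's origin ended near (588, 17).

**Pot:** I gripped the coriander pot, carried it over and lowered it until it touched, with about 11 N at the wrist. I then released it and backed the arm clear.

**Last checks:**
- **Pot in saucer:** it stands upright at about (587, 17), roughly 3 mm or less from the saucer's centre and well inside the 12 mm limit.
- **Clamp:** flange and tube distances match the clipped position, and the jaw looks shut in the pictures. I did not measure the jaw angle.
- **Bystanders:** the bottle, dibber and tin showed no visible change in the scene camera.

**Disagreements:**
- The saucer's ring measured 2–6 mm off in some wrist and scene views. I relied on the flange and the contact stop, which agreed with each other.
- The tube's yaw read −0.9° and then −1.7° in the last two wrist views, against 0.1 rad (5.7°) allowed.

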